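Put the revolving condiment stand back together

ROBOT

A 6-joint arm with a two-finger parallel gripper is mounted at the origin on a cart in front of the work surface, level with it; the furniture and walls round the work are solid. World frame = base frame: x ahead of the robot, y to its left, z up, the work surface at z = 0. Lengths are in m, angles in rad, forces in N, time in s.
With the tool pointing down it reaches from about 0.35 to 0.725 m from the base axis. Payload 4.3 kg.
Tool frame: the origin (TCP) lies on the mounting face of the last link; the fingertips stand 173 mm ahead of it and the grasp point (between the pads) lies 155 mm ahead of it; z points along the fingers, y is the line along which they close (so a half turn about z gives the same grasp; the last joint's range is limited). The gripper opens to 85 mm and grips with 20 to 120 N. Pads are 22 mm wide; open, the fingers measure 114 mm over their backs; the gripper's body (76 mm by 85 mm) begins 54 mm behind the grasp point. The pads swing forward as they close: fully open they stand 13 mm farther back than shut.
Start: joints at [1.177, 0.377, 0.081, 1.274, 0, 1.46], TCP at [0.161, 0.552, 0.405] pointing down, gripper open.
Joint ranges: [-2.72, 2.72], [-0.84, 1.66], [-1.02, 1.22], [-1.77, 2.12], [-1.37, 1.28], [-3.14, 3.14]. Speed limits (rad/s): [2.57, 2.57, 3.14, 3.14, 3.14, 3.14].

INTERFACE

Orientations are given as a rotation vector (axis times angle).
In Python, from plant import state, capture, calibration, hand_in, masks_of, tip_of gives the robot as it stands. The module is installed in compiled form; this text tells all that it offers.
- The arm moves only by the shell command python3 -m creep 'ROWS' [FORCE]. ROWS is JSON, a list of rows, each a list of 7 numbers: the shift along the tool's x, y, z in units of 25 mm (1.0 is 25 mm), then the turn, a rotation vector about the tool's x, y, z in units of 5 degrees (1.0 is 5 degrees), then the finger opening in mm, from 0 to 85.4. A call has 1 to 20 rows; each row shifts and turns the commanded pose from where the row before left it, along the tool's axes as they then stand; what a row does not reach is not made up. A row lasts 1/8 s, in which the tool goes at most 62.5 mm and 10.7 degrees, less where a joint would pass 70% of its speed; a pose out of reach is approached as far as the arm can. A call is refused whole if a number of a shift passes 1 or a number of a turn 1, either way. A call with a gripper value outside its range is refused whole. The fingers move at their own pace and stop on an object; FORCE is the grip in N (left out, the last holds). Time passes only in rows, so rows that do not move let the fingers close. It gives the time, the measured TCP pose, the force, the opening and the grip force at its end, in the units of the state.
- state(): the state, without advancing time (a new reading comes with each control period).
- capture(name): name is "scene" or "top"; returns the picture (400x640x3 uint8, red, green, blue); there is no depth.
- calibration(name): a dict with "fx", "fy", "cx", "cy" (pixels), "R" (3x3) and "t" (3): a world point X has camera coordinates R X + t. Camera axes: x right, y down, z forward; pixel columns grow to the right and rows downward; lengths in m; the calibration is good to about 2 mm. A picture is of the moment at which its call begins. calibration takes no time and is no camera call.
- hand_in(): hands the job in; it is judged then, once.
Trained networks look in the newest picture that a camera, given by its name, has taken for a name from the list of things; names that differ only in an ending like _2 or _b are one class to them, and where a whole thing is asked for, a point or a joint stands for the part that bears it (a point fixed in the world has none). Each returns a list of dicts, best first, with "confidence" (0 to 1); they miss things now and then, are a little off and sometimes report something else, mostly with a low value. They report only what shows in the picture. A call takes as long as a camera call.
- masks_of(label, camera): "mask" (400x640 bool, what is visible of it).
- tip_of(label, camera): "position" ([x, y, z] in m, in world coordinates, good to about 4 mm: a listed point, or the origin of a listed thing).
The state is a dict: "time": time; "joint_positions": joint angles; "qd": joint speeds; "effort": joint torques, N m; "eef_pos": TCP position; "ee_rot": TCP orientation; "contact_force": force on the tool from outside, world axes, zero at the start; "wrist_torque": the same for the moment, N m; "width": finger opening in m; "gripper_force": force on a finger pad.
Only numpy, scipy, OpenCV 4.12 (cv2) and the standard library are available. Lean on these libraries where they do the work, as an engineer would, in place of code of your own. Each camera call takes 0.05 s, during which the arm holds its last target. There are 200 camera calls.

TASK

Put the washed condiment stand back together: tip the grey plinth over onto its rubber feet, bearing plate up, then set the wooden tray on it, feeling gently for the hidden bearing hole with the pin under the tray until it drops in and the tray sits fully home. Then take the brown spice jar and the green herb jar from the left of the worktop and stand them upright on the tray, one on each flat side of the handle to balance it. Leave the mug, teaspoon and glasses where they are.

Things in the scene. Friction and masses are not known exactly. Their poses are not given: they have to be found in the camera images.
- plinth: Grey octagonal plinth, 110 mm across flats, 0.7 kg, loose. Origin: centre of its underside, level with its 4 rubber feet (3 mm high); z out of the bearing side, body z = 3 to 28 mm. Starts on edge, its 46 mm flat down, 110 mm tall, z level and within 75 degrees of pointing at the robot (-x). A light push on its bearing face about 95 mm up topples it onto its feet.
- plinth_top (a point): Centre of the plinth's bearing side, at its z = 32 mm, level with the face of a square aluminium plate (68 mm). The plate has a blind hole, 15.5 mm wide, 19 mm deep. It is screwed on through slots, so the hole lies up to 6 mm off this point along plinth x and up to 6 mm along y, anew each time: must be felt for. Pushes under 10 N do not shift the plate.
- tray: Round wooden tray, 185 mm across, about 0.45 kg, loose, standing on its apron (24 mm deep inside, 174 mm wide inside). Origin: centre of the apron's lower edge; z up. Upper surface at z = 32 mm, rim to 38 mm (174 mm inside). Handle foot 28 (x) by 78 mm (y) to z = 37 mm. Seated on the plinth, origin 12 mm above the plinth's; with the pin tip still riding on the plate 28 mm.
- tray_handle (a point): Middle of the top bar of the tray's upright handle, z = 95 mm in the tray: bar 18 mm thick (tray x), 64 mm wide (tray y), 24 mm high (top at 107 mm), finger hole below. Pinch it from above across tray x.
- tray_pin (a point): Tip of the steel pivot pin under the tray's centre, z = 4 mm in the tray: 14 mm in diameter, 16 mm long, its last 3 mm tapered to 9.6 mm. It stands on a steel hub, 56 mm across, whose face (z = 20 mm) rests on the bearing plate when the pin is home.
- brown_jar: Small spice jar with a brown label and a dark lid, 43 mm across, 96 mm high, about 0.11 kg. Origin: centre of its underside; z up.
- herb_jar: Small spice jar with green label and contents and a black lid, 43 mm across, 96 mm high, about 0.11 kg. Origin: centre of its underside; z up.
- mug_blue: Bystander: cream mug with a blue-green band, 78 mm across without its handle, 97 mm high, at the back. Origin: at its underside.
- teaspoon: Bystander: steel teaspoon, 130 mm long, lying behind the jars. Origin: its middle, at the underside.
- reading_glasses: Bystander: red reading glasses, 141 x 142 x 42 mm, lying to the left of the jars. Origin: centre of the underside.
- cabinet_edge (a point): Middle of the lower front edge of the wall cabinet that overhangs the back of the worktop: everything behind this edge (x above 0.54) and above 0.49 m is solid, from y = 0.66 to y = -0.26. Keep the wrist and forearm in front of it: swing across close to the robot and low.

How it is judged:
On the way, in this order (a step that is already met when the one before it is completed fails the run):
1. the plinth lies on its feet, bearing plate up (angle between plinth's own z axis and vertical below 0.05 rad and height (world z) of plinth below 0.004 m), for 0.2 s.
2. the tray is seated with its pin home in the bearing hole (z of tray in the frame of plinth between 0.009 and 0.0145 m and horizontal distance between tray and plinth below 0.014 m and angle between the z axis of tray and the z axis of plinth, either way round below 0.04 rad), for 0.2 s.
At the end, for the whole second after the job is handed in: Plinth on its feet (tilt < 0.05 rad); tray home on it: origin 9 to 14.5 mm above the plinth's, within 14 mm sideways, parallel within 0.04 rad. Both jars upright (0.08 rad) on the tray, within 75 mm of its axis, one on each flat side of the handle (25 mm or more along x); all at rest (all of step 1 and all of step 2 and angle between each of brown_jar, herb_jar's own z axis and vertical below 0.08 rad and z of brown_jar in the frame of tray between 0.028 and 0.0365 m and z of herb_jar in the frame of tray between 0.028 and 0.0365 m and horizontal distance between each of brown_jar, herb_jar and tray below 0.075 m and ((x of brown_jar in the frame of tray above 0.025 m and x of herb_jar in the frame of tray below -0.025 m) or (x of brown_jar in the frame of tray below -0.025 m and x of herb_jar in the frame of tray above 0.025 m)) and linear speed of each of brown_jar, herb_jar below 0.05 m/s and angular speed of tray below 0.5 rad/s); the robot touches nothing.
It fails at once if the tray is forced or dropped onto the plinth (more than 80 N between them) (contact force between tray and plinth above 80 N).
It fails at once if the brown spice jar or the herb jar is tipped over (angle between any of brown_jar, herb_jar's own z axis and vertical above 0.7 rad).
It fails at once if the mug is moved (distance of mug_blue from where it was at the start of the episode above 0.03 m).
It fails at once if the teaspoon is moved (distance of teaspoon from where it was at the start of the episode above 0.03 m).
It fails at once if the glasses are moved (distance of reading_glasses from where it was at the start of the episode above 0.03 m).
It also fails if it takes over 72 s, if anything falls off the work surface, if the arm or the gripper's body presses on something with over 40 N, if the wrist force passes 120 N, or if a joint passes its speed limit or range.

## Working session

There is one attempt and no reset: what is moved stays moved. The work goes in short steps, Python scripts to look and compute and a shell command to move; the robot and the scene stay as the last step left them, time stands still between calls to the robot, and variables do not carry over. Pictures are saved under pics/ and viewed, at most 10 in all, crops included, and the job is handed in when it is done.

```bash
mkdir -p pics
cat > h.py <<'E'
import numpy as np, cv2
from scipy.spatial.transform import Rotation as R
from plant import *
def cam(n,f):
    im=capture(n); cv2.imwrite('pics/'+f,im[:,:,::-1]); return im
def tips(labels,c):
    for l in labels:
        for d in tip_of(l,c)[:2]: print(c,l,np.round(d['position'],4),round(d['confidence'],2))
def st():
    s=state(); print(round(s['time'],2),np.round(s['eef_pos'],4),np.round(R.from_rotvec(s['ee_rot']).as_matrix(),3).tolist(),'F',np.round(s['contact_force'],1),'w',round(s['width'],4),round(s['gripper_force'],1)); return s
def delta(target,Rt=None):
    s=state();M=R.from_rotvec(s['ee_rot']).as_matrix()
    print('shift units',np.round(M.T@(np.array(target)-s['eef_pos'])/.025,2))
    if Rt is not None: print('turn units',np.round(R.from_matrix(M.T@Rt).as_rotvec(degrees=True)/5,2))
E
python3 - <<'E'
from h import *
a=cam('scene','s0.png'); b=cam('top','t0.png')
for c in('scene','top'):
    tips(['plinth','plinth_top','tray','tray_handle','tray_pin','brown_jar','herb_jar','mug_blue','teaspoon','reading_glasses'],c)
    k=calibration(c);print(c,{x:np.round(np.array(v),3).tolist() for x,v in k.items()})
print(state()['joint_positions']);st()
E
```

```text
scene plinth_top [0.4511 0.0833 0.0927] 0.45
scene tray [ 4.539e-01  8.930e-02 -4.000e-04] 0.93
scene tray_handle [0.4523 0.0811 0.0937] 0.72
scene tray_pin [0.4484 0.08   0.0065] 0.9
scene brown_jar [0.4275 0.2362 0.0033] 0.52
scene mug_blue [ 6.164e-01 -3.000e-04 -4.200e-03] 0.55
scene teaspoon [ 5.803e-01  2.694e-01 -2.000e-04] 0.64
scene teaspoon [ 0.4565  0.087  -0.0007] 0.16
scene reading_glasses [ 0.4715  0.5445 -0.0011] 0.5
scene {'fx': 416.312, 'fy': 416.312, 'cx': 319.519, 'cy': 194.473, 'R': [[-0.873, -0.488, 0.013], [-0.234, 0.393, -0.889], [0.429, -0.779, -0.457]], 't': [0.5, 0.322, 1.552]}
top plinth [ 0.4285 -0.2523  0.0485] 0.6
top plinth_top [ 0.4007 -0.2554  0.0532] 0.61
top plinth_top [ 6.152e-01  3.000e-04 -3.000e-04] 0.38
top tray [ 0.4516  0.0835 -0.0034] 0.83
top tray_handle [0.451  0.0835 0.0967] 0.66
top tray_pin [0.4479 0.0884 0.0032] 0.67
top brown_jar [ 0.4267  0.237  -0.0024] 0.72
top mug_blue [0.6189 0.0007 0.0031] 0.92
top mug_blue [ 0.427   0.2378 -0.0006] 0.72
top teaspoon [ 0.5783  0.2719 -0.0006] 0.6
top {'fx': 420.346, 'fy': 420.346, 'cx': 321.549, 'cy': 197.977, 'R': [[0.204, -0.979, -0.004], [-0.765, -0.156, -0.625], [0.611, 0.131, -0.781]], 't': [0.041, 0.605, 1.482]}
[ 1.17671955e+00  3.77320637e-01  8.09855428e-02  1.27439483e+00
 -9.07461804e-06  1.46052037e+00]
1.1 [0.161  0.552  0.4047] [[-0.96, 0.28, 0.0], [0.28, 0.96, 0.0], [-0.0, 0.0, -1.0]] F [-0.7  1.5 -0. ] w 0.0856 0.0
```

```bash
python3 -c "
import cv2,numpy as np
a=cv2.imread('pics/s0.png');b=cv2.imread('pics/t0.png');cv2.imwrite('pics/st0.png',cv2.resize(np.vstack([a,b]),(480*2//2*1,600)) if 0 else cv2.resize(np.vstack([a,b]),(480,600)))"
```

```text
(no output)
```

View pics/s0.png

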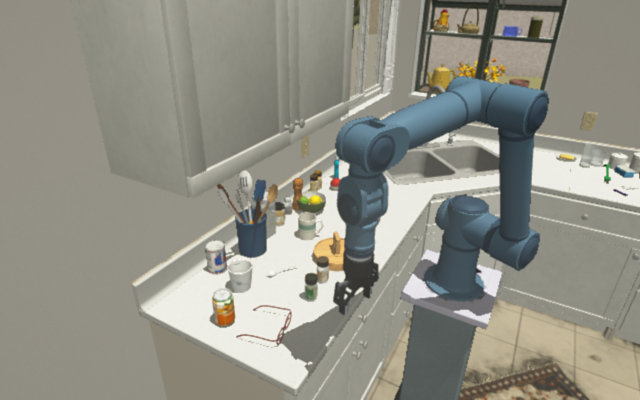

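View pics/t0.png

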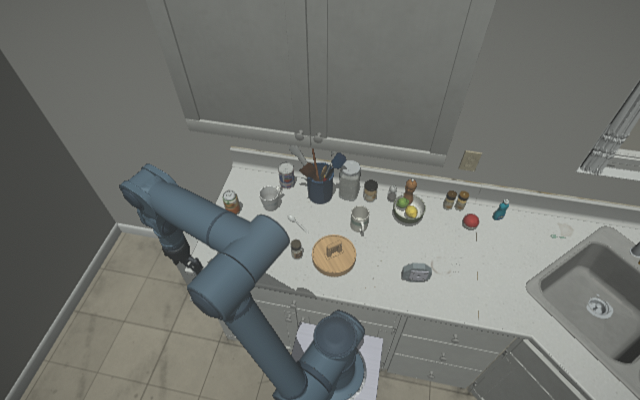

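Scene picture: tray at (330,255), brown jar (322,270), green jar (311,288), glasses (270,325). Top picture: tray at (334,255), its handle running nearly along the image x, and plinth on edge at (417,272). I'll zoom in for the orientations.

Run:
```python
from h import *
b=cv2.imread('pics/t0.png')[210:300,290:460]
a=cv2.imread('pics/s0.png')[220:320,270:380]
b=cv2.resize(b,None,fx=4.5,fy=4.5,interpolation=2)
cv2.imwrite('pics/c0.png',b)
c=calibration('top')
def ray(u,v,z):
    M=np.array(c['R']);o=-M.T@c['t'];d=M.T@[(u-c['cx'])/c['fx'],(v-c['cy'])/c['fy'],1];return o+d*(z-o[2])/d[2]
print(-np.array(c['R']).T@c['t'])
for m in masks_of('plinth','top')[:1]:
    k=m['mask'];ys,xs=np.nonzero(k);print(m['confidence'],xs.min(),xs.max(),ys.min(),ys.max())
for l in['herb_jar','brown_jar']:
    for cc in('scene','top'):
        tips([l],cc)
        for m in masks_of(l,cc)[:2]: ys,xs=np.nonzero(m['mask']);print(l,cc,round(m['confidence'],2),xs.min(),xs.max(),ys.min(),ys.max())
```

```text
[-0.45173222 -0.05887006  1.53546939]
0.66 402 431 263 282
herb_jar scene 0.67 305 316 273 301
scene brown_jar [0.4275 0.2362 0.0033] 0.52
top brown_jar [ 0.4267  0.237  -0.0024] 0.72
brown_jar top 0.55 291 301 239 258
```

View pics/c0.png

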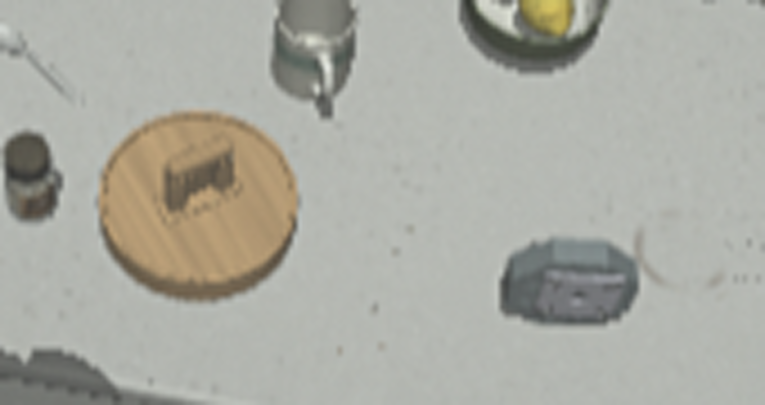

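Crop: the plate faces the robot, and the hole shows at about crop (577,295). The plinth's top flat runs from (552,240) to (607,238). The handle bar's top runs from about (165,168) to (232,140). The herb jar is hidden behind the arm in the top view.

```bash
cat >> h.py <<'E'
def ray(u,v,z,n='top'):
    c=calibration(n)
    M=np.array(c['R']);o=-M.T@c['t'];d=M.T@[(u-c['cx'])/c['fx'],(v-c['cy'])/c['fy'],1];return o+d*(z-o[2])/d[2]
E
python3 - <<'E'
from h import *
f=lambda x,y,z: np.round(ray(290+x/4.5,210+y/4.5,z),3)[:2]
print('flat back',f(553,240,.11),f(607,237,.11),'front',f(553,264,.11),f(609,262,.11))
print('bottom',f(508,318,0.03),f(580,324,0),f(615,322,0))
print('handle top',f(165,168,.107),f(232,138,.107),'front face',f(168,185,.107),f(232,152,.107))
print('foot',f(165,222,.037),f(240,193,.037))
print('bowl',f(530,72,0),f(475,40,.03),'mug',f(325,115,.05))
tips(['plinth','plinth_top','tray_handle','tray'],'top')
cam('top','t1.png');tips(['plinth','plinth_top','tray_handle','tray'],'top')
E
```

```text
flat back [ 0.419 -0.231] [ 0.431 -0.276] front [ 0.395 -0.233] [ 0.407 -0.279]
bottom [ 0.381 -0.208] [ 0.404 -0.274] [ 0.413 -0.305]
handle top [0.424 0.109] [0.467 0.057] front face [0.408 0.103] [0.453 0.054]
foot [0.411 0.106] [0.455 0.045]
bowl [ 0.671 -0.209] [ 0.677 -0.15 ] mug [ 0.547 -0.02 ]
top plinth [ 0.4285 -0.2523  0.0485] 0.6
top plinth_top [ 0.4007 -0.2554  0.0532] 0.61
top plinth_top [ 6.152e-01  3.000e-04 -3.000e-04] 0.38
top tray_handle [0.451  0.0835 0.0967] 0.66
top tray [ 0.4516  0.0835 -0.0034] 0.83
top plinth [ 0.4258 -0.2525  0.0525] 0.62
top plinth_top [ 0.3967 -0.2554  0.051 ] 0.65
top plinth_top [ 6.17e-01  7.00e-04 -3.00e-04] 0.51
top tray_handle [0.4492 0.085  0.0962] 0.81
top tray [ 0.454   0.0817 -0.0034] 0.97
```

```bash
cat >> h.py <<'E'
def plan(wps,turn=0,step=.024,start=None):
    """wps: list of world points; turn about tool z units total, spread over first rows. prints rounded shifts"""
    s=state();M=R.from_rotvec(s['ee_rot']).as_matrix();p=np.array(s['eef_pos'] if start is None else start,float)
    for w in wps:
        w=np.array(w,float);n=max(1,int(np.ceil(np.linalg.norm(w-p)/step)));d=(w-p)/n;out=[]
        for i in range(n):
            t=float(np.clip(turn,-1,1));turn-=t
            out.append((np.round(M.T@d/.025,2)+0).tolist()+[0,0,round(t,2)]);M=M@R.from_rotvec([0,0,np.radians(5*t)]).as_matrix()
        print(n,'rows to',w,out if any(o[5] for o in out) else out[0],'left turn',turn);p=w
E
python3 - <<'E'
from h import *
plan([[.365,.2,.405],[.365,-.264,.405],[.365,-.264,.258]],12.3)
E
```

```text
17 rows to [0.365 0.2   0.405] [[-0.69, -0.66, 0.0, 0, 0, 1.0], [-0.75, -0.6, 0.0, 0, 0, 1.0], [-0.8, -0.53, 0.0, 0, 0, 1.0], [-0.84, -0.46, 0.0, 0, 0, 1.0], [-0.88, -0.38, 0.0, 0, 0, 1.0], [-0.91, -0.31, 0.0, 0, 0, 1.0], [-0.93, -0.23, 0.0, 0, 0, 1.0], [-0.95, -0.14, 0.0, 0, 0, 1.0], [-0.96, -0.06, 0.0, 0, 0, 1.0], [-0.96, 0.02, 0.0, 0, 0, 1.0], [-0.95, 0.11, 0.0, 0, 0, 1.0], [-0.94, 0.19, 0.0, 0, 0, 1.0], [-0.92, 0.27, 0.0, 0, 0, 0.3], [-0.91, 0.29, 0.0, 0, 0, 0.0], [-0.91, 0.29, 0.0, 0, 0, 0.0], [-0.91, 0.29, 0.0, 0, 0, 0.0], [-0.91, 0.29, 0.0, 0, 0, 0.0]] left turn 0.0
20 rows to [ 0.365 -0.264  0.405] [-0.91, -0.2, 0.0, 0, 0, 0.0] left turn 0.0
7 rows to [ 0.365 -0.264  0.258] [0.0, 0.0, 0.84, 0, 0, 0.0] left turn 0.0
```

```bash
python3 -m creep '[[-0.7,-0.65,0,0,0,1,0],[-0.75,-0.6,0,0,0,1,0],[-0.8,-0.53,0,0,0,1,0],[-0.85,-0.45,0,0,0,1,0],[-0.88,-0.38,0,0,0,1,0],[-0.9,-0.3,0,0,0,1,0],[-0.93,-0.23,0,0,0,1,0],[-0.95,-0.15,0,0,0,1,0],[-0.95,-0.05,0,0,0,1,0],[-0.95,0,0,0,0,1,0],[-0.95,0.1,0,0,0,1,0],[-0.95,0.2,0,0,0,1,0],[-0.92,0.27,0,0,0,0.3,0],[-0.9,0.3,0,0,0,0,0],[-0.9,0.3,0,0,0,0,0],[-0.9,0.3,0,0,0,0,0],[-0.9,0.3,0,0,0,0,0]]' 40
python3 -m creep '[[-0.9,-0.2,0,0,0,0,0],[-0.9,-0.2,0,0,0,0,0],[-0.9,-0.2,0,0,0,0,0],[-0.9,-0.2,0,0,0,0,0],[-0.9,-0.2,0,0,0,0,0],[-0.9,-0.2,0,0,0,0,0],[-0.9,-0.2,0,0,0,0,0],[-0.9,-0.2,0,0,0,0,0],[-0.9,-0.2,0,0,0,0,0],[-0.9,-0.2,0,0,0,0,0],[-0.9,-0.2,0,0,0,0,0],[-0.9,-0.2,0,0,0,0,0],[-0.9,-0.2,0,0,0,0,0],[-0.9,-0.2,0,0,0,0,0],[-0.9,-0.2,0,0,0,0,0],[-0.9,-0.2,0,0,0,0,0],[-0.9,-0.2,0,0,0,0,0],[-0.9,-0.2,0,0,0,0,0],[-0.9,-0.2,0,0,0,0,0],[-0.9,-0.2,0,0,0,0,0]]'
python3 - <<'E'
from h import *
st();delta([.365,-.264,.258])
cam('top','t2.png');cam('scene','s2.png')
tips(['plinth','plinth_top','tray','tray_handle','brown_jar','herb_jar'],'top');tips(['tray','tray_handle','brown_jar','herb_jar'],'scene')
E
```

```text
time: 4.12
eef_pos: [0.3661, 0.2007, 0.4049]
ee_rot: [1.972, 2.446, 0.001]
contact_force: [1.4, -0.2, 0.5]
width: -0.0
gripper_force: 0.0
time: 6.62
eef_pos: [0.3634, -0.2604, 0.4048]
ee_rot: [1.972, 2.445, 0.0]
contact_force: [0.2, 0.8, 0.4]
width: 0.0002
gripper_force: 0.0
6.62 [ 0.3634 -0.2604  0.4048] [[-0.212, 0.977, 0.0], [0.977, 0.212, -0.0], [-0.0, 0.0, -1.0]] F [0.2 0.8 0.4] w 0.0002 0.0
shift units [-0.15  0.03  5.87]
top plinth [ 0.4512  0.0831 -0.005 ] 0.68
top plinth_top [ 0.403  -0.2556  0.0527] 0.86
top tray [ 0.4536  0.0842 -0.0044] 0.58
top tray [0.5446 0.1971 0.4884] 0.18
top tray_handle [0.4518 0.084  0.0958] 0.59
top brown_jar [ 0.4295  0.2361 -0.0024] 0.52
top herb_jar [ 0.4114  0.3432 -0.003 ] 0.73
scene tray [ 0.452   0.0846 -0.0021] 0.85
scene tray_handle [0.4495 0.084  0.0934] 0.58
scene brown_jar [0.4275 0.2368 0.0034] 0.75
scene herb_jar [0.4156 0.3431 0.0008] 0.84
```

```bash
python3 -m creep '[[-0.15,0,0.98,0,0,0,0],[0,0,0.98,0,0,0,0],[0,0,0.98,0,0,0,0],[0,0,0.98,0,0,0,0],[0,0,0.98,0,0,0,0],[0,0,0.98,0,0,0,0],[0,0.3,0,0,0,0,0],[0,0.3,0,0,0,0,0]]'
python3 -m creep '[[0,0.3,0,0,0,0,0],[0,0.3,0,0,0,0,0],[0,0.3,0,0,0,0,0],[0,0.3,0,0,0,0,0]]'
python3 -m creep '[[0,0.3,0,0,0,0,0],[0,0.3,0,0,0,0,0],[0,0.3,0,0,0,0,0]]'
python3 - <<'E'
from h import *
st();cam('top','t3.png');tips(['plinth','plinth_top'],'top')
E
```

```text
time: 8.22
eef_pos: [0.3798, -0.2602, 0.2585]
ee_rot: [1.971, 2.445, 0.0]
contact_force: [0.4, 0.4, -0.1]
width: 0.0
gripper_force: 0.0
time: 8.72
eef_pos: [0.4089, -0.2536, 0.2578]
ee_rot: [1.972, 2.446, 0.001]
contact_force: [0.5, 0.9, 0.8]
width: 0.0003
gripper_force: 0.0
time: 9.1
eef_pos: [0.4308, -0.2488, 0.2576]
ee_rot: [-1.972, -2.445, -0.0]
contact_force: [-0.7, 0.6, -0.4]
width: -0.0001
gripper_force: 0.0
9.1 [ 0.4308 -0.2488  0.2576] [[-0.212, 0.977, -0.0], [0.977, 0.212, 0.0], [0.0, 0.0, -1.0]] F [-0.7  0.6 -0.4] w -0.0001 0.0
top plinth [ 0.4806 -0.2457 -0.0045] 0.94
top plinth [0.451  0.0817 0.0936] 0.4
top plinth_top [ 0.4832 -0.2442  0.0251] 0.92
```

```bash
python3 -m creep '[[0,-0.8,-0.9,0,0,0,60],[0,-0.8,-0.9,0,0,0,60],[0.5,-0.8,-0.9,0,0,-0.8,60],[0.9,0,-0.9,0,0,-0.8,60],[0.9,0,0,0,0,-0.8,60],[0.9,0,0,0,0,-0.8,60]]'
python3 - <<'E'
from h import *
st();b=cam('top','t4.png');a=cam('scene','s4.png')
tips(['plinth','plinth_top','tray','tray_handle'],'top');tips(['plinth','plinth_top'],'scene')
x=cv2.resize(b[215:295,300:450,::-1],(780,416),interpolation=2);y=cv2.resize(a[225:285,300:360,::-1],None,fx=3,fy=3,interpolation=2)
cv2.imwrite('pics/c4.png',np.vstack([x,np.pad(y,((0,0),(0,600),(0,0)))]))
E
```

```text
time: 10.0
eef_pos: [0.3452, -0.1857, 0.3481]
ee_rot: [1.61, 2.697, -0.0]
contact_force: [-0.7, 1.1, 0.2]
width: 0.0601
gripper_force: 0.0
10.0 [ 0.3452 -0.1857  0.3481] [[-0.475, 0.88, 0.001], [0.88, 0.475, -0.001], [-0.001, 0.0, -1.0]] F [-0.7  1.1  0.2] w 0.0601 0.0
top plinth [ 0.4823 -0.2467 -0.0056] 0.55
top plinth_top [ 0.4844 -0.2429  0.0277] 0.54
top tray [ 4.508e-01  8.450e-02 -2.000e-04] 0.77
top tray [0.4697 0.5447 0.001 ] 0.42
scene plinth [ 0.4787 -0.2447  0.0014] 0.57
scene plinth_top [ 0.4821 -0.2435  0.0316] 0.86
```

View pics/c4.png

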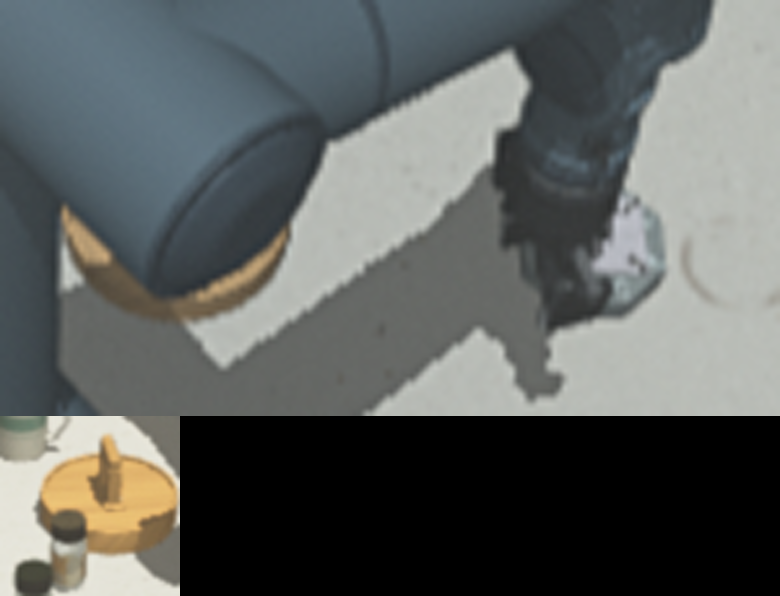

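Plinth now lies plate up at about (0.482,-0.245). Scene crop: the handle is nearly edge-on to the scene camera, which fits a bar direction of about -51°.

Run:
```python
from h import *
plan([[.4508,.0837,.348],[.4508,.0837,.25]],-2.1,step=.025)
```

```text
12 rows to [0.4508 0.0837 0.348 ] [[0.63, 0.73, 0.0, 0, 0, -1.0], [0.56, 0.79, 0.0, 0, 0, -1.0], [0.49, 0.83, 0.0, 0, 0, -0.1], [0.49, 0.84, 0.0, 0, 0, 0.0], [0.49, 0.84, 0.0, 0, 0, 0.0], [0.49, 0.84, 0.0, 0, 0, 0.0], [0.49, 0.84, 0.0, 0, 0, 0.0], [0.49, 0.84, 0.0, 0, 0, 0.0], [0.49, 0.84, 0.0, 0, 0, 0.0], [0.49, 0.84, 0.0, 0, 0, 0.0], [0.49, 0.84, 0.0, 0, 0, 0.0], [0.49, 0.84, 0.0, 0, 0, 0.0]] left turn 0.0
4 rows to [0.4508 0.0837 0.25  ] [0.0, 0.0, 0.98, 0, 0, 0.0] left turn 0.0
```

```bash
python3 -m creep '[[0.63,0.73,0,0,0,-1,60],[0.56,0.79,0,0,0,-1,60],[0.49,0.84,0,0,0,-0.1,60],[0.49,0.84,0,0,0,0,60],[0.49,0.84,0,0,0,0,60],[0.49,0.84,0,0,0,0,60],[0.49,0.84,0,0,0,0,60],[0.49,0.84,0,0,0,0,60],[0.49,0.84,0,0,0,0,60],[0.49,0.84,0,0,0,0,60],[0.49,0.84,0,0,0,0,60],[0.49,0.84,0,0,0,0,60],[0,0,0,0,0,0,60]]'
python3 - <<'E'
from h import *
st();delta([.4508,.0837,.25]);cam('scene','s5.png');b=cam('top','t5.png');tips(['plinth_top','plinth'],'top');tips(['tray_handle','tray','plinth_top'],'scene')
m=masks_of('plinth','top');
cv2.imwrite('pics/c5.png',cv2.resize(b[240:300,380:460,::-1],None,fx=8,fy=8,interpolation=2))
E
```

```text
time: 12.02
eef_pos: [0.4513, 0.0864, 0.3475]
ee_rot: [1.356, 2.833, 0.0]
contact_force: [0.2, -0.5, -0.5]
width: 0.0597
gripper_force: 0.0
12.03 [0.4513 0.0864 0.3475] [[-0.627, 0.779, 0.0], [0.779, 0.627, 0.0], [-0.0, 0.0, -1.0]] F [ 0.2 -0.5 -0.5] w 0.0597 0.0
shift units [-0.07 -0.08  3.9 ]
top plinth_top [ 0.4863 -0.2416  0.0276] 0.83
top plinth [ 0.48   -0.2453 -0.0047] 0.76
top plinth [ 0.471   0.5446 -0.0008] 0.47
scene tray_handle [0.4497 0.0827 0.0922] 0.87
scene tray [ 0.4574  0.0871 -0.0026] 0.84
scene plinth_top [ 0.4829 -0.2436  0.0312] 0.6
```

View pics/c5.png

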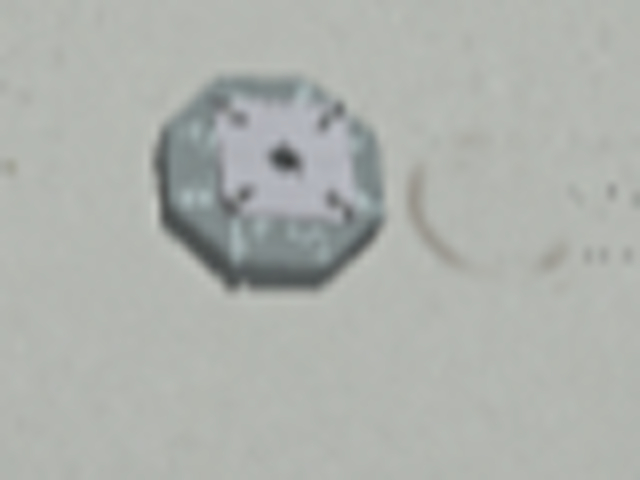

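The crop shows the hole as a dark spot at about (285,159), full picture (415.6,259.9). I'll take its centroid as the first guess.

```bash
python3 -m creep '[[-0.07,-0.08,0.97,0,0,0,60],[0,0,0.97,0,0,0,60],[0,0,0.97,0,0,0,60],[0,0,0.97,0,0,0,60],[0,0,0,0,0,0,10],[0,0,0,0,0,0,10],[0,0,0,0,0,0,10],[0,0,0,0,0,0,10]]' 50
python3 - <<'E'
from h import *
st()
def hole(f):
    g=cv2.cvtColor(cv2.imread(f),cv2.COLOR_BGR2GRAY).astype(float)[256:264,411:421]
    print(g.astype(int));w=np.clip(170-g,0,None);w[:, :2]=0;w[:,-2:]=0;w[:2]=0;w[-1:]=0
    ys,xs=np.mgrid[256:264,411:421];u,v=(w*xs).sum()/w.sum(),(w*ys).sum()/w.sum();print(u,v,ray(u,v,.032),ray(u,v,.03))
hole('pics/t5.png')
E
```

```text
time: 13.42
eef_pos: [0.4506, 0.083, 0.2519]
ee_rot: [1.358, 2.831, 0.001]
contact_force: [-1.3, -1.2, 5.7]
width: 0.0172
gripper_force: 50.6
13.43 [0.4506 0.083  0.2519] [[-0.626, 0.78, 0.002], [0.78, 0.626, -0.0], [-0.002, 0.001, -1.0]] F [-1.3 -1.2  5.7] w 0.0172 50.6
[[179 178 179 179 180 182 180 181 167 154]
 [180 179 181 178 161 180 183 182 182 181]
 [179 179 168 139 115 149 177 183 182 182]
 [177 177 146  85  68  89 145 178 179 180]
 [178 179 163 107  76  71 123 176 178 177]
 [180 181 180 160 138 141 144 179 182 179]
 [178 182 181 181 175 180 167 180 182 181]
 [148 176 179 180 179 180 179 179 180 179]]
415.2117224880383 259.48325358851673 [ 0.48622634 -0.24876822  0.032     ] [ 0.48747406 -0.24902083  0.03      ]
```

```bash
python3 -m creep '[[0,0,-0.5,0,0,0,10],[0,0,-0.9,0,0,0,10],[0,0,-0.9,0,0,0,10],[0,0,-0.5,0,0,0,10]]'
python3 - <<'E'
from h import *
st();z=state()['eef_pos'][2]
plan([[.40,.02,z],[.40,-.10,z],[.4865,-.249,z]],0,step=.022)
E
```

```text
time: 13.92
eef_pos: [0.4501, 0.0832, 0.3218]
ee_rot: [1.359, 2.832, 0.001]
contact_force: [-0.1, 0.3, -6.4]
width: 0.017
gripper_force: 49.4
13.93 [0.4501 0.0832 0.3218] [[-0.626, 0.78, 0.001], [0.78, 0.626, 0.0], [-0.0, 0.001, -1.0]] F [-0.1  0.3 -6.4] w 0.017 49.4
4 rows to [0.4        0.02       0.32184394] [-0.18, -0.79, 0.0, 0, 0, 0.0] left turn 0.0
6 rows to [ 0.4        -0.1         0.32184394] [-0.62, -0.5, 0.0, 0, 0, 0.0] left turn 0.0
8 rows to [ 0.4865     -0.249       0.32184394] [-0.85, -0.13, 0.0, 0, 0, 0.0] left turn 0.0
```

```bash
python3 -m creep '[[-0.18,-0.79,0,0,0,0,10],[-0.18,-0.79,0,0,0,0,10],[-0.18,-0.79,0,0,0,0,10],[-0.18,-0.79,0,0,0,0,10],[-0.62,-0.5,0,0,0,0,10],[-0.62,-0.5,0,0,0,0,10],[-0.62,-0.5,0,0,0,0,10],[-0.62,-0.5,0,0,0,0,10],[-0.62,-0.5,0,0,0,0,10],[-0.62,-0.5,0,0,0,0,10],[-0.85,-0.13,0,0,0,0,10],[-0.85,-0.13,0,0,0,0,10],[-0.85,-0.13,0,0,0,0,10],[-0.85,-0.13,0,0,0,0,10],[-0.85,-0.13,0,0,0,0,10],[-0.85,-0.13,0,0,0,0,10],[-0.85,-0.13,0,0,0,0,10],[-0.85,-0.13,0,0,0,0,10],[0,0,0,0,0,0,10]]'
python3 - <<'E'
from h import *
st();delta([.4865,-.249,.322]);cam('scene','s6.png');b=cam('top','t6.png')
for c in('top','scene'): tips(['tray_pin','tray_handle','tray','plinth','plinth_top'],c)
cv2.imwrite('pics/c6.png',np.vstack([cv2.resize(b[210:310,360:480,::-1],(480,400)),cv2.resize(cv2.imread('pics/s6.png')[180:280,270:390],(480,400))])[:,:])
E
```

```text
time: 16.3
eef_pos: [0.4867, -0.2507, 0.3202]
ee_rot: [1.36, 2.831, -0.0]
contact_force: [0.0, 0.4, -5.5]
width: 0.0169
gripper_force: 49.6
16.3 [ 0.4867 -0.2507  0.3202] [[-0.625, 0.781, 0.001], [0.781, 0.625, -0.001], [-0.001, 0.0, -1.0]] F [ 0.   0.4 -5.5] w 0.0169 49.6
shift units [ 0.06  0.04 -0.07]
top tray_pin [ 0.4863 -0.2494  0.0739] 0.91
top tray_handle [ 0.484  -0.2484  0.1633] 0.96
top tray [ 0.4873 -0.251   0.0634] 0.93
top tray [ 0.5799  0.2752 -0.0012] 0.3
top plinth [ 0.4854 -0.2459  0.0732] 0.63
top plinth [ 0.4832 -0.2454 -0.0022] 0.42
scene tray_pin [ 0.4873 -0.2503  0.0748] 0.58
scene tray_handle [ 0.4879 -0.2511  0.1628] 0.8
scene tray [ 0.4899 -0.2452  0.0722] 0.6
scene plinth [ 4.803e-01 -2.482e-01 -4.000e-04] 0.67
scene plinth_top [ 0.4848 -0.2429  0.0319] 0.74
```

```bash
python3 -m creep '[[0.06,0.04,0.5,0,0,0,10],[0,0,0.5,0,0,0,10],[0,0,0.35,0,0,0,10],[0,0,0.1,0,0,0,10],[0,0,0,0,0,0,10]]'
python3 -m creep '[[0,0,0.04,0,0,0,10],[0,0,0.04,0,0,0,10],[0,0,0.04,0,0,0,10]]'
```

```text
time: 17.52
eef_pos: [0.4853, -0.247, 0.2842]
ee_rot: [-1.359, -2.832, -0.0]
contact_force: [-1.2, -0.3, -4.6]
width: 0.0174
gripper_force: 49.4
time: 17.9
eef_pos: [0.4854, -0.247, 0.2816]
ee_rot: [1.359, 2.832, 0.0]
contact_force: [-0.2, -0.6, -6.0]
width: 0.017
gripper_force: 49.4
```

```bash
python3 -m creep '[[-0.09,0,0.04,0,0,0,10],[0,0,0.04,0,0,0,10]]'
python3 -m creep '[[0,0,0.04,0,0,0,10],[0,0,0.04,0,0,0,10]]'
python3 -m creep '[[0,0,0.04,0,0,0,10],[0,0,0.04,0,0,0,10]]'
```

```text
time: 18.15
eef_pos: [0.4869, -0.2489, 0.2794]
ee_rot: [1.359, 2.832, 0.0]
contact_force: [1.0, -0.1, -4.7]
width: 0.0173
gripper_force: 49.4
time: 18.4
eef_pos: [0.487, -0.2489, 0.2777]
ee_rot: [1.359, 2.832, -0.0]
contact_force: [0.5, -0.0, -4.3]
width: 0.0171
gripper_force: 49.6
time: 18.65
eef_pos: [0.4872, -0.2491, 0.2759]
ee_rot: [1.358, 2.831, -0.001]
contact_force: [1.7, -1.6, -4.3]
width: 0.0174
gripper_force: 49.7
```

```bash
python3 -m creep '[[0,0,0.04,0,0,0,10],[0,0,0.04,0,0,0,10]]'
python3 -m creep '[[0,0,0.04,0,0,0,10],[0,0,0.04,0,0,0,10]]'
```

```text
time: 18.9
eef_pos: [0.4872, -0.2491, 0.2738]
ee_rot: [1.358, 2.831, -0.0]
contact_force: [2.8, -3.1, -2.0]
width: 0.0169
gripper_force: 49.8
time: 19.15
eef_pos: [0.4872, -0.2491, 0.2718]
ee_rot: [1.358, 2.831, -0.0]
contact_force: [3.7, -2.8, -1.2]
width: 0.0176
gripper_force: 49.9
```

```bash
python3 -m creep '[[-0.05,0.01,0,0,0,0,10],[0,0,0.04,0,0,0,10]]'
python3 -m creep '[[0,0,0.04,0,0,0,10],[0,0,0.04,0,0,0,10]]'
```

```text
time: 19.4
eef_pos: [0.4877, -0.2495, 0.2703]
ee_rot: [-1.359, -2.832, -0.0]
contact_force: [3.0, -2.9, -2.4]
width: 0.0174
gripper_force: 49.9
time: 19.65
eef_pos: [0.4877, -0.2495, 0.2683]
ee_rot: [-1.359, -2.832, -0.0]
contact_force: [1.9, -2.3, -3.0]
width: 0.0172
gripper_force: 49.9
```

```bash
python3 -m creep '[[-0.04,0,0.04,0,0,0,10],[0,0,0.04,0,0,0,10]]'
python3 -m creep '[[0,0,0.04,0,0,0,10],[0,0,0.04,0,0,0,10]]'
python3 -m creep '[[0,0,0.04,0,0,0,10]]'
```

```text
time: 19.9
eef_pos: [0.488, -0.25, 0.266]
ee_rot: [-1.358, -2.831, -0.001]
contact_force: [1.3, -1.5, -3.9]
width: 0.0171
gripper_force: 49.9
time: 20.15
eef_pos: [0.488, -0.2501, 0.2641]
ee_rot: [-1.358, -2.832, -0.0]
contact_force: [1.1, -1.9, -4.3]
width: 0.0171
gripper_force: 49.8
time: 20.27
eef_pos: [0.4882, -0.2502, 0.2637]
ee_rot: [-1.359, -2.832, -0.0]
contact_force: [-0.6, -0.1, 3.8]
width: 0.0173
gripper_force: 51.0
```

Contact came at z 0.2637, as expected for fully seated. I'll confirm with the cameras, and check wrist clearance to the cabinet for the farther jar spot.

Run:
```python
from h import *
a=cam('scene','s7.png');b=cam('top','t7.png')
for c in('top','scene'): tips(['tray_pin','tray_handle','tray','plinth'],c)
s=st();print(np.round(s['joint_positions'],3))
def pr(X,n):
    c=calibration(n);q=np.array(c['R'])@X+c['t'];return (int(c['fx']*q[0]/q[2]+c['cx']),int(c['fy']*q[1]/q[2]+c['cy']))
for n,im in(('scene',a),('top',b)):
    im=im[:,:,::-1].copy()
    for z in(.264,.4,.49,.6):
        for x in(.488,.54): cv2.circle(im,pr(np.array([x,-.25,z]),n),1,(0,0,255) if x<.5 else (0,255,0),-1)
    l=[pr(np.array([.54,y,.49]),n) for y in(-.26,.1)];cv2.line(im,l[0],l[1],(255,0,255),1)
    if n=='scene': A=cv2.resize(im[60:300,200:480],(560,480))
cv2.imwrite('pics/c7.png',A)
```

```text
top tray_pin [ 0.4854 -0.2448  0.0177] 0.63
top tray_handle [ 0.4891 -0.2488  0.1048] 0.9
top tray [ 0.4899 -0.2512  0.0089] 0.85
scene tray_pin [ 0.4871 -0.2524  0.0184] 0.81
scene tray [ 0.4892 -0.2454  0.0092] 0.57
20.77 [ 0.4882 -0.2503  0.2637] [[-0.626, 0.78, -0.0], [0.78, 0.626, 0.0], [0.0, 0.0, -1.0]] F [-1.9  1.4  5.7] w 0.0173 51.0
[-0.589  0.407 -0.253  0.911  0.     0.305]
```

View pics/c7.png

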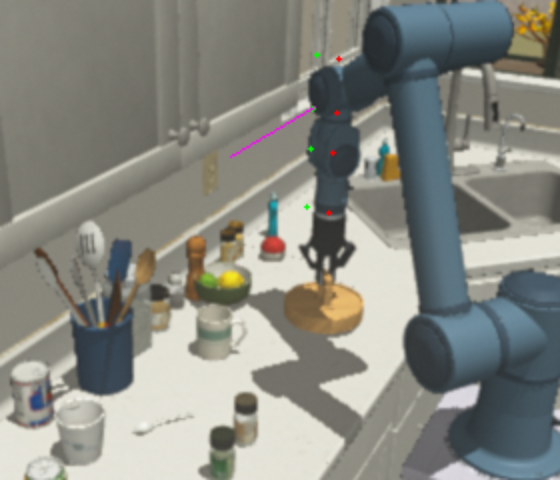

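The tray is seated (net z about 0.009 to 0.012). The wrist housing is already near x = 0.54 at z > 0.49, so a jar spot at x = 0.52 is risky. I'll turn the seated tray gently on its pivot so both jar spots lie at x of about 0.49.

```bash
python3 -m creep '[[0,0,-0.03,0,0,-0.5,10],[0,0,0,0,0,-0.5,10]]'
python3 -m creep '[[0,0,0,0,0,-1,10]]'
```

```text
time: 21.02
eef_pos: [0.4883, -0.2502, 0.2638]
ee_rot: [-1.232, -2.89, -0.001]
contact_force: [0.1, 0.1, 0.2]
width: 0.0173
gripper_force: 50.4
time: 21.15
eef_pos: [0.4883, -0.2502, 0.2638]
ee_rot: [-1.103, -2.941, -0.001]
contact_force: [0.6, -0.6, -0.4]
width: 0.0173
gripper_force: 50.4
```

```bash
python3 -m creep '[[0,0,0,0,0,-1,10],[0,0,0,0,0,-1,10],[0,0,0,0,0,-1,10]]'
python3 -m creep '[[0,0,0,0,0,-1,10],[0,0,0,0,0,-1,10],[0,0,0,0,0,-1,10],[0,0,0,0,0,-1,10]]'
```

```text
time: 21.52
eef_pos: [0.4883, -0.2502, 0.2638]
ee_rot: [-0.709, -3.06, -0.001]
contact_force: [0.1, -0.1, -0.0]
width: 0.0173
gripper_force: 50.4
time: 22.02
eef_pos: [0.4884, -0.2501, 0.2638]
ee_rot: [0.167, 3.137, 0.002]
contact_force: [0.7, 0.4, 1.3]
width: 0.0176
gripper_force: 50.4
```

```bash
python3 -m creep '[[0,0,0,0,0,0,45],[0,0,0,0,0,0,45],[0,0,-0.3,0,0,0,45],[0,0,-0.9,0,0,0,45],[0,0,-0.9,0,0,0,45]]'
python3 - <<'E'
from h import *
st()
plan([[.39,-.12,.36],[.39,.10,.36],[.428,.2365,.36],[.428,.2365,.225]],17.8,step=.024)
E
```

```text
time: 22.65
eef_pos: [0.4882, -0.2503, 0.3176]
ee_rot: [-0.172, -3.137, -0.0]
contact_force: [0.8, 0.1, 0.7]
width: 0.0453
gripper_force: 0.0
22.65 [ 0.4882 -0.2503  0.3176] [[-0.994, 0.11, -0.0], [0.11, 0.994, 0.0], [0.0, 0.0, -1.0]] F [0.8 0.1 0.7] w 0.0453 0.0
8 rows to [ 0.39 -0.12  0.36] [[0.56, 0.59, -0.21, 0, 0, 1.0], [0.61, 0.54, -0.21, 0, 0, 1.0], [0.65, 0.49, -0.21, 0, 0, 1.0], [0.69, 0.43, -0.21, 0, 0, 1.0], [0.73, 0.37, -0.21, 0, 0, 1.0], [0.76, 0.3, -0.21, 0, 0, 1.0], [0.78, 0.23, -0.21, 0, 0, 1.0], [0.8, 0.17, -0.21, 0, 0, 1.0]] left turn 9.8
10 rows to [0.39 0.1  0.36] [[0.64, 0.61, 0.0, 0, 0, 1.0], [0.69, 0.55, 0.0, 0, 0, 1.0], [0.73, 0.49, 0.0, 0, 0, 1.0], [0.77, 0.42, 0.0, 0, 0, 1.0], [0.81, 0.35, 0.0, 0, 0, 1.0], [0.83, 0.28, 0.0, 0, 0, 1.0], [0.85, 0.21, 0.0, 0, 0, 1.0], [0.87, 0.13, 0.0, 0, 0, 1.0], [0.88, 0.06, 0.0, 0, 0, 1.0], [0.88, -0.02, 0.0, 0, 0, 0.8]] left turn 0.0
6 rows to [0.428  0.2365 0.36  ] [0.93, 0.17, 0.0, 0, 0, 0.0] left turn 0.0
6 rows to [0.428  0.2365 0.225 ] [0.0, 0.0, 0.9, 0, 0, 0.0] left turn 0.0
```

```bash
python3 -m creep '[[0.56,0.59,-0.21,0,0,1,72],[0.6,0.54,-0.21,0,0,1,72],[0.65,0.5,-0.21,0,0,1,72],[0.7,0.43,-0.21,0,0,1,72],[0.73,0.37,-0.21,0,0,1,72],[0.76,0.3,-0.21,0,0,1,72],[0.78,0.23,-0.21,0,0,1,72],[0.8,0.17,-0.21,0,0,1,72],[0.64,0.6,0,0,0,1,72],[0.7,0.55,0,0,0,1,72],[0.73,0.5,0,0,0,1,72],[0.77,0.42,0,0,0,1,72],[0.8,0.35,0,0,0,1,72],[0.83,0.28,0,0,0,1,72],[0.85,0.2,0,0,0,1,72],[0.87,0.13,0,0,0,1,72],[0.88,0.06,0,0,0,1,72],[0.88,0,0,0,0,0.8,72]]'
python3 -m creep '[[0.93,0.17,0,0,0,0,72],[0.93,0.17,0,0,0,0,72],[0.93,0.17,0,0,0,0,72],[0.93,0.17,0,0,0,0,72],[0.93,0.17,0,0,0,0,72],[0.93,0.17,0,0,0,0,72],[0,0,0,0,0,0,72]]'
python3 - <<'E'
from h import *
st();delta([.428,.2367,.225]);cam('scene','s8.png');b=cam('top','t8.png')
for c in('top','scene'): tips(['tray_handle','tray','plinth','brown_jar','herb_jar'],c)
cv2.imwrite('pics/c8.png',cv2.resize(b[200:310,270:470,::-1],(800,440)))
E
```

```text
time: 24.9
eef_pos: [0.3902, 0.1007, 0.3593]
ee_rot: [2.324, 2.113, 0.001]
contact_force: [0.8, 0.5, -0.3]
width: 0.0721
gripper_force: 0.0
time: 25.78
eef_pos: [0.4287, 0.2376, 0.3592]
ee_rot: [2.319, 2.119, 0.002]
contact_force: [0.4, 0.0, -0.3]
width: 0.0719
gripper_force: 0.0
25.77 [0.4287 0.2376 0.3592] [[0.09, 0.996, 0.001], [0.996, -0.09, 0.001], [0.001, 0.001, -1.0]] F [ 0.4  0.  -0.3] w 0.0719 0.0
shift units [-0.04 -0.03  5.37]
top tray_handle [ 0.4883 -0.2497  0.1067] 0.65
top tray [ 0.487  -0.2519  0.0033] 0.93
top tray [ 0.4892 -0.2487  0.0161] 0.19
top brown_jar [ 0.4295  0.2356 -0.0023] 0.49
scene tray_handle [ 0.4851 -0.2508  0.1055] 0.61
scene tray [ 0.4917 -0.2484  0.0095] 0.8
scene brown_jar [0.5832 0.2677 0.0016] 0.71
scene brown_jar [0.4276 0.2388 0.0031] 0.56
scene herb_jar [ 0.4153  0.3417 -0.0016] 0.72
```

View pics/c8.png

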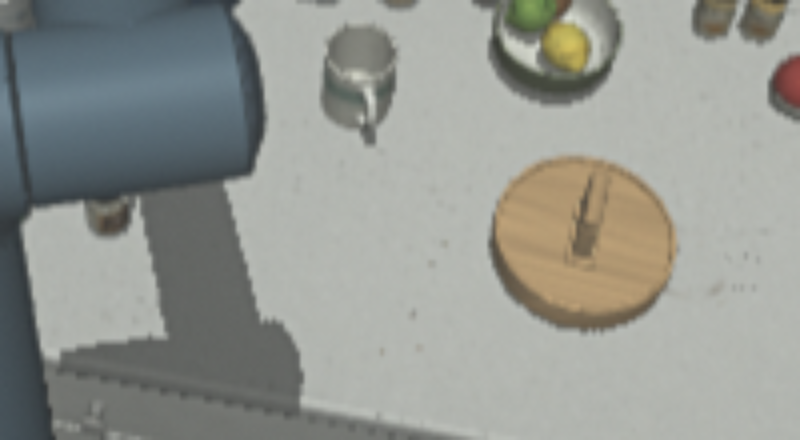

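The tray sits level on the plinth at crop (585,240) with the handle along world x. Next, the brown jar.

```bash
python3 -m creep '[[-0.04,-0.03,0.9,0,0,0,72],[0,0,0.9,0,0,0,72],[0,0,0.9,0,0,0,72],[0,0,0.9,0,0,0,72],[0,0,0.9,0,0,0,72],[0,0,0.8,0,0,0,72],[0,0,0,0,0,0,30],[0,0,0,0,0,0,30],[0,0,0,0,0,0,30],[0,0,0,0,0,0,30]]' 35
python3 -m creep '[[0,0,-0.6,0,0,0,30],[0,0,-1,0,0,0,30],[0,0,-1,0,0,0,30],[0,0,-1,0,0,0,30]]'
python3 - <<'E'
from h import *
st()
z=.325
plan([[.40,.10,z],[.40,-.10,z],[.4925,-.2035,z],[.4925,-.2035,.272]],0,step=.024)
E
```

```text
time: 27.62
eef_pos: [0.4279, 0.2358, 0.2269]
ee_rot: [2.321, 2.117, 0.002]
contact_force: [0.1, 0.1, -0.8]
width: 0.0422
gripper_force: 35.4
time: 28.12
eef_pos: [0.4275, 0.2356, 0.3173]
ee_rot: [2.321, 2.117, 0.001]
contact_force: [-0.2, -0.2, -0.6]
width: 0.0421
gripper_force: 35.6
28.12 [0.4275 0.2356 0.3173] [[0.092, 0.996, 0.0], [0.996, -0.092, 0.0], [0.0, 0.0, -1.0]] F [-0.2 -0.2 -0.6] w 0.0421 35.6
6 rows to [0.4   0.1   0.325] [-0.92, -0.1, -0.05, 0, 0, 0.0] left turn 0.0
9 rows to [ 0.4   -0.1    0.325] [-0.89, 0.08, 0.0, 0, 0, 0.0] left turn 0.0
6 rows to [ 0.4925 -0.2035  0.325 ] [-0.63, 0.68, 0.0, 0, 0, 0.0] left turn 0.0
3 rows to [ 0.4925 -0.2035  0.272 ] [0.0, 0.0, 0.71, 0, 0, 0.0] left turn 0.0
```

```bash
python3 -m creep '[[-0.92,-0.1,-0.05,0,0,0,30],[-0.92,-0.1,-0.05,0,0,0,30],[-0.92,-0.1,-0.05,0,0,0,30],[-0.92,-0.1,-0.05,0,0,0,30],[-0.92,-0.1,-0.05,0,0,0,30],[-0.92,-0.1,-0.05,0,0,0,30],[-0.9,0.08,0,0,0,0,30],[-0.9,0.08,0,0,0,0,30],[-0.9,0.08,0,0,0,0,30],[-0.9,0.08,0,0,0,0,30],[-0.9,0.08,0,0,0,0,30],[-0.9,0.08,0,0,0,0,30],[-0.9,0.08,0,0,0,0,30],[-0.9,0.08,0,0,0,0,30],[-0.9,0.08,0,0,0,0,30]]'
python3 -m creep '[[-0.63,0.68,0,0,0,0,30],[-0.63,0.68,0,0,0,0,30],[-0.63,0.68,0,0,0,0,30],[-0.63,0.68,0,0,0,0,30],[-0.63,0.68,0,0,0,0,30],[-0.63,0.68,0,0,0,0,30],[0,0,0.7,0,0,0,30],[0,0,0.7,0,0,0,30],[0,0,0.4,0,0,0,30],[0,0,0,0,0,0,30]]'
python3 - <<'E'
from h import *
st();delta([.4925,-.2035,.271])
E
```

```text
time: 30.0
eef_pos: [0.3992, -0.1045, 0.3241]
ee_rot: [2.321, 2.117, 0.001]
contact_force: [1.5, -0.1, -1.1]
width: 0.0422
gripper_force: 35.6
time: 31.25
eef_pos: [0.4918, -0.2069, 0.2782]
ee_rot: [-2.32, -2.116, 0.001]
contact_force: [0.4, 0.2, -0.4]
width: 0.0418
gripper_force: 35.7
31.25 [ 0.4918 -0.2069  0.2782] [[0.092, 0.996, -0.001], [0.996, -0.092, 0.001], [0.001, -0.001, -1.0]] F [ 0.4  0.2 -0.4] w 0.0418 35.7
shift units [0.14 0.01 0.29]
```

```bash
python3 -m creep '[[0.1,0,0.2,0,0,0,30],[0,0,0.04,0,0,0,30],[0,0,0.03,0,0,0,30]]'
python3 -m creep '[[0,0,0.03,0,0,0,30]]'
python3 -m creep '[[0,0,0.03,0,0,0,30]]'
```

```text
time: 31.62
eef_pos: [0.4926, -0.2046, 0.2722]
ee_rot: [2.32, 2.117, 0.0]
contact_force: [0.4, 0.8, -1.3]
width: 0.0421
gripper_force: 35.7
time: 31.75
eef_pos: [0.4925, -0.2047, 0.2714]
ee_rot: [2.321, 2.117, 0.0]
contact_force: [0.1, -0.1, -0.8]
width: 0.0422
gripper_force: 35.7
time: 31.88
eef_pos: [0.4925, -0.2047, 0.2705]
ee_rot: [2.321, 2.117, 0.0]
contact_force: [0.2, -1.1, -0.7]
width: 0.0419
gripper_force: 35.7
```

```bash
python3 -m creep '[[0,0,0.03,0,0,0,30]]'
python3 -m creep '[[0,0,0.03,0,0,0,30]]'
```

```text
time: 32.0
eef_pos: [0.4926, -0.2047, 0.27]
ee_rot: [2.321, 2.117, 0.001]
contact_force: [-0.8, 2.5, 3.9]
width: 0.0424
gripper_force: 36.0
time: 32.12
eef_pos: [0.4926, -0.2046, 0.2698]
ee_rot: [2.321, 2.117, 0.002]
contact_force: [-1.1, 2.6, 8.7]
width: 0.042
gripper_force: 36.6
```

```bash
python3 -m creep '[[0,0,-0.05,0,0,0,62],[0,0,0,0,0,0,62],[0,0,-0.3,0,0,0,62],[0,0,-0.8,0,0,0,62],[0,0,-0.9,0,0,0,62],[0,0,-0.9,0,0,0,72]]'
python3 - <<'E'
from h import *
st();z=state()['eef_pos'][2]
plan([[.40,-.10,.345],[.40,.15,.345],[.4145,.3428,.345],[.4145,.3428,.226]],0,step=.024)
E
```

```text
time: 32.88
eef_pos: [0.4924, -0.2047, 0.3438]
ee_rot: [2.321, 2.117, 0.0]
contact_force: [-0.6, 0.0, 0.1]
width: 0.0723
gripper_force: 0.0
32.88 [ 0.4924 -0.2047  0.3438] [[0.092, 0.996, 0.0], [0.996, -0.092, -0.0], [-0.0, 0.0, -1.0]] F [-0.6  0.   0.1] w 0.0723 0.0
6 rows to [ 0.4   -0.1    0.345] [0.64, -0.68, -0.01, 0, 0, 0.0] left turn 0.0
11 rows to [0.4   0.15  0.345] [0.91, -0.08, 0.0, 0, 0, 0.0] left turn 0.0
9 rows to [0.4145 0.3428 0.345 ] [0.86, -0.01, 0.0, 0, 0, 0.0] left turn 0.0
5 rows to [0.4145 0.3428 0.226 ] [0.0, 0.0, 0.95, 0, 0, 0.0] left turn 0.0
```

```bash
python3 -m creep '[[0.64,-0.68,0,0,0,0,72],[0.64,-0.68,0,0,0,0,72],[0.64,-0.68,0,0,0,0,72],[0.64,-0.68,0,0,0,0,72],[0.64,-0.68,0,0,0,0,72],[0.64,-0.68,0,0,0,0,72],[0.9,-0.08,0,0,0,0,72],[0.9,-0.08,0,0,0,0,72],[0.9,-0.08,0,0,0,0,72],[0.9,-0.08,0,0,0,0,72],[0.9,-0.08,0,0,0,0,72],[0.9,-0.08,0,0,0,0,72],[0.9,-0.08,0,0,0,0,72],[0.9,-0.08,0,0,0,0,72],[0.9,-0.08,0,0,0,0,72],[0.9,-0.08,0,0,0,0,72],[0.9,-0.08,0,0,0,0,72]]'
python3 -m creep '[[0.86,0,0,0,0,0,72],[0.86,0,0,0,0,0,72],[0.86,0,0,0,0,0,72],[0.86,0,0,0,0,0,72],[0.86,0,0,0,0,0,72],[0.86,0,0,0,0,0,72],[0.86,0,0,0,0,0,72],[0.86,0,0,0,0,0,72],[0.86,0,0,0,0,0,72],[0,0,0,0,0,0,72]]'
python3 - <<'E'
from h import *
st();delta([.4145,.3428,.226]);cam('scene','s9.png');b=cam('top','t9.png')
for c in('top','scene'): tips(['tray_handle','tray','brown_jar','herb_jar','teaspoon','reading_glasses'],c)
E
```

```text
time: 35.0
eef_pos: [0.4005, 0.1495, 0.3432]
ee_rot: [2.321, 2.117, 0.001]
contact_force: [0.4, 0.7, -0.2]
width: 0.0719
gripper_force: 0.0
time: 36.25
eef_pos: [0.4183, 0.3427, 0.3428]
ee_rot: [2.319, 2.119, 0.001]
contact_force: [0.2, 0.2, 0.5]
width: 0.0719
gripper_force: 0.0
36.25 [0.4183 0.3427 0.3428] [[0.09, 0.996, 0.001], [0.996, -0.09, 0.0], [0.0, 0.001, -1.0]] F [0.2 0.2 0.5] w 0.0719 0.0
shift units [-0.01 -0.16  4.67]
top tray_handle [ 0.4916 -0.2499  0.1054] 0.61
top tray [ 0.4904 -0.2475  0.0079] 0.71
top brown_jar [ 0.4947 -0.2045  0.0438] 0.61
top herb_jar [4.143e-01 3.425e-01 3.000e-04] 0.58
scene tray_handle [ 0.4887 -0.2519  0.1084] 0.64
scene tray [ 0.4911 -0.2498  0.0114] 0.57
scene tray [4.730e-01 5.456e-01 2.000e-04] 0.34
scene brown_jar [ 0.4912 -0.2025  0.0466] 0.53
scene herb_jar [0.4129 0.3423 0.0005] 0.67
scene teaspoon [ 0.5803  0.2691 -0.0011] 0.52
scene reading_glasses [ 0.4716  0.5464 -0.0019] 0.5
```

```bash
python3 -m creep '[[0,-0.16,0.95,0,0,0,72],[0,0,0.95,0,0,0,72],[0,0,0.95,0,0,0,72],[0,0,0.95,0,0,0,72],[0,0,0.85,0,0,0,72],[0,0,0,0,0,0,30],[0,0,0,0,0,0,30],[0,0,0,0,0,0,30],[0,0,0,0,0,0,30]]' 35
python3 -m creep '[[0,0,-0.6,0,0,0,30],[0,0,-1,0,0,0,30],[0,0,-1,0,0,0,30],[0,0,-1,0,0,0,30]]'
python3 - <<'E'
from h import *
st()
z=.325
plan([[.38,.12,z],[.37,-.2955,z],[.4835,-.2955,z]],0,step=.024)
E
```

```text
time: 38.08
eef_pos: [0.4145, 0.342, 0.2271]
ee_rot: [2.321, 2.117, 0.002]
contact_force: [-0.4, 0.0, -0.6]
width: 0.042
gripper_force: 35.6
time: 38.58
eef_pos: [0.4142, 0.3418, 0.3185]
ee_rot: [2.321, 2.117, 0.002]
contact_force: [0.1, 1.1, -1.2]
width: 0.0421
gripper_force: 35.7
38.58 [0.4142 0.3418 0.3185] [[0.092, 0.996, 0.001], [0.996, -0.092, 0.001], [0.001, 0.001, -1.0]] F [ 0.1  1.1 -1.2] w 0.0421 35.7
10 rows to [0.38  0.12  0.325] [-0.9, -0.05, -0.03, 0, 0, 0.0] left turn 0.0
18 rows to [ 0.37   -0.2955  0.325 ] [-0.92, 0.06, 0.0, 0, 0, 0.0] left turn 0.0
5 rows to [ 0.4835 -0.2955  0.325 ] [0.08, 0.9, 0.0, 0, 0, 0.0] left turn 0.0
```

```bash
python3 -m creep '[[-0.9,-0.05,-0.03,0,0,0,30],[-0.9,-0.05,-0.03,0,0,0,30],[-0.9,-0.05,-0.03,0,0,0,30],[-0.9,-0.05,-0.03,0,0,0,30],[-0.9,-0.05,-0.03,0,0,0,30],[-0.9,-0.05,-0.03,0,0,0,30],[-0.9,-0.05,-0.03,0,0,0,30],[-0.9,-0.05,-0.03,0,0,0,30],[-0.9,-0.05,-0.03,0,0,0,30],[-0.9,-0.05,-0.03,0,0,0,30]]'
python3 -m creep '[[-0.92,0.06,0,0,0,0,30],[-0.92,0.06,0,0,0,0,30],[-0.92,0.06,0,0,0,0,30],[-0.92,0.06,0,0,0,0,30],[-0.92,0.06,0,0,0,0,30],[-0.92,0.06,0,0,0,0,30],[-0.92,0.06,0,0,0,0,30],[-0.92,0.06,0,0,0,0,30],[-0.92,0.06,0,0,0,0,30],[-0.92,0.06,0,0,0,0,30],[-0.92,0.06,0,0,0,0,30],[-0.92,0.06,0,0,0,0,30],[-0.92,0.06,0,0,0,0,30],[-0.92,0.06,0,0,0,0,30],[-0.92,0.06,0,0,0,0,30],[-0.92,0.06,0,0,0,0,30],[-0.92,0.06,0,0,0,0,30],[-0.92,0.06,0,0,0,0,30],[0,0,0,0,0,0,30]]'
python3 - <<'E'
from h import *
st();delta([.4835,-.2955,.325])
E
```

```text
time: 39.83
eef_pos: [0.3811, 0.1182, 0.3252]
ee_rot: [2.32, 2.117, 0.002]
contact_force: [0.3, 0.1, -2.0]
width: 0.0419
gripper_force: 35.8
time: 42.2
eef_pos: [0.3703, -0.2974, 0.3246]
ee_rot: [2.322, 2.114, 0.0]
contact_force: [0.7, 0.1, -1.1]
width: 0.0421
gripper_force: 35.8
42.2 [ 0.3703 -0.2974  0.3246] [[0.094, 0.996, 0.001], [0.996, -0.094, -0.001], [-0.001, 0.001, -1.0]] F [ 0.7  0.1 -1.1] w 0.0421 35.8
shift units [ 0.5   4.5  -0.01]
```

```bash
python3 -m creep '[[0.1,0.9,0,0,0,0,30],[0.1,0.9,0,0,0,0,30],[0.1,0.9,0,0,0,0,30],[0.1,0.9,0,0,0,0,30],[0.1,0.9,0,0,0,0,30],[0,0,0.7,0,0,0,30],[0,0,0.7,0,0,0,30],[0,0,0.4,0,0,0,30],[0,0,0.2,0,0,0,30],[0,0,0,0,0,0,30]]'
python3 -m creep '[[0,0,0.04,0,0,0,30],[0,0,0.03,0,0,0,30]]'
```

```text
time: 43.45
eef_pos: [0.4832, -0.2935, 0.274]
ee_rot: [-2.321, -2.117, -0.0]
contact_force: [-0.2, 0.3, -1.4]
width: 0.042
gripper_force: 36.0
time: 43.7
eef_pos: [0.4834, -0.2939, 0.2727]
ee_rot: [2.321, 2.116, 0.0]
contact_force: [-0.4, -0.7, -1.6]
width: 0.0422
gripper_force: 36.0
```

```bash
python3 -m creep '[[0,0,0.04,0,0,0,30],[0,0,0.03,0,0,0,30]]'
python3 -m creep '[[0,0,0.03,0,0,0,30]]'
python3 -m creep '[[0,0,0.02,0,0,0,30]]'
```

```text
time: 43.95
eef_pos: [0.4833, -0.2938, 0.2706]
ee_rot: [2.321, 2.117, 0.0]
contact_force: [-1.3, -1.1, 2.5]
width: 0.042
gripper_force: 36.1
time: 44.08
eef_pos: [0.4834, -0.294, 0.2703]
ee_rot: [2.32, 2.116, -0.0]
contact_force: [-0.7, -0.8, 5.3]
width: 0.042
gripper_force: 36.5
time: 44.2
eef_pos: [0.4834, -0.2941, 0.2702]
ee_rot: [2.32, 2.116, -0.001]
contact_force: [-2.5, -0.5, 8.2]
width: 0.042
gripper_force: 36.6
```

Contact. I'll release, rise, back off toward the robot and check.

```bash
python3 -m creep '[[0,0,-0.04,0,0,0,62],[0,0,0,0,0,0,62],[0,0,-0.3,0,0,0,62],[0,0,-0.8,0,0,0,62],[0,0,-0.9,0,0,0,62],[0,0,-0.9,0,0,0,62],[0,-0.9,0,0,0,0,62],[0,-0.9,0,0,0,0,62],[0.7,-0.9,0,0,0,0,62],[0.9,-0.5,0,0,0,0,62],[0.9,0,0,0,0,0,62],[0.9,0,0,0,0,0,62],[0.9,0,0,0,0,0,62],[0.9,0,0,0,0,0,62],[0.9,0,0,0,0,0,62],[0.9,0,0,0,0,0,62],[0,0,0,0,0,0,62]]'
python3 - <<'E'
from h import *
st();a=cam('scene','s10.png');b=cam('top','t10.png')
for c in('top','scene'): tips(['tray_handle','tray','plinth','brown_jar','herb_jar'],c)
cv2.imwrite('pics/c10.png',np.hstack([cv2.resize(b[200:310,360:470,::-1],(400,400)),cv2.resize(a[170:270,290:390,::-1],(400,400))]))
E
```

```text
time: 46.32
eef_pos: [0.4195, -0.1111, 0.343]
ee_rot: [2.318, 2.12, 0.0]
contact_force: [-0.4, 0.1, 0.4]
width: 0.062
gripper_force: 0.0
46.33 [ 0.4195 -0.1111  0.343 ] [[0.089, 0.996, 0.0], [0.996, -0.089, 0.0], [0.0, 0.0, -1.0]] F [-0.4  0.1  0.4] w 0.062 0.0
top tray_handle [ 0.4865 -0.249   0.1051] 0.68
top tray [ 0.4881 -0.25    0.0085] 0.59
top tray [0.546  0.1998 0.4887] 0.18
top plinth [ 0.4839 -0.2934  0.0412] 0.62
top herb_jar [0.5443 0.1991 0.487 ] 0.65
top herb_jar [ 0.4858 -0.2911  0.0436] 0.54
scene tray_handle [ 0.4877 -0.2527  0.1041] 0.57
scene tray [ 0.4908 -0.2491  0.0102] 0.79
scene brown_jar [ 0.4948 -0.204   0.0451] 0.46
scene herb_jar [ 0.4831 -0.2924  0.0432] 0.55
```

View pics/c10.png

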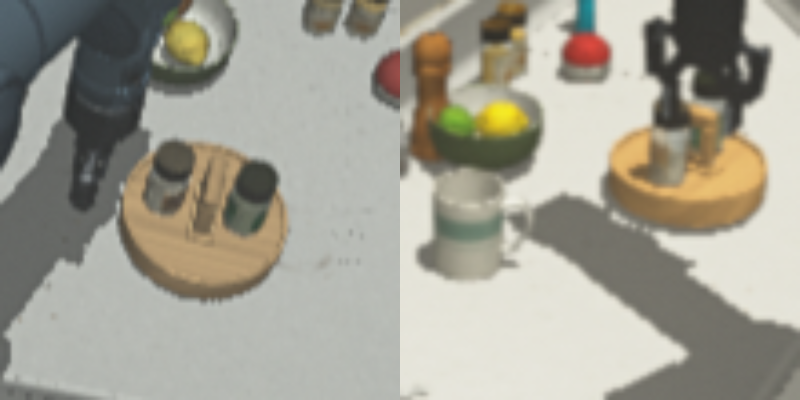

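Both jars stand upright, one on each side of the handle, at crop (168,180) and (250,197). The tray is level, the gripper is clear and the mug has not moved. Handing in.

```bash
python3 -c "
from plant import hand_in
print(hand_in())"
```

```text
the job is handed in; nothing more can be done
None
```

I handed the job in at about 46 s: the plinth is on its feet, the tray is seated with its pin home, and both jars stand upright, one on each side of the handle. The last camera check agreed, but `hand_in()` returned no verdict.

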